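# Hole saws from the drip rack to their holders

## Task

The drilling is done and the four hole saws have drained: move the row of saws from the pegs of the perforated drip rack into the row of grey holder blocks, each saw into the holder whose round recess is made for its size. Stand every saw teeth down as it is now, right down on the floor of its recess, and leave the oil bottle and the arbor where they are.

Things in the scene. Friction and masses are not known exactly. Their poses are not given: they have to be found in the camera images.
- saw_small: Loose hole saw, small of four: bare steel cup, outer diameter 19 mm, 45 mm tall, about 96 g, closed end up. Origin: centre of its toothed underside, z up; its yaw does not matter. Starts over a fixed peg (7 mm thick, 16 mm tall, inside the cup) of a perforated drip rack, four pegs in a row 84 mm apart; lift it straight up 20 mm before moving sideways. Rack rim 5 mm above the saw's underside.
- saw_medium: Loose hole saw, medium of four: bare steel cup, outer diameter 32 mm, 45 mm tall, about 137 g, closed end up. Origin: centre of its toothed underside, z up; its yaw does not matter. Starts over a fixed peg (7 mm thick, 16 mm tall, inside the cup) of a perforated drip rack, four pegs in a row 84 mm apart; lift it straight up 20 mm before moving sideways. Rack rim 5 mm above the saw's underside.
- saw_large: Loose hole saw, large of four: bare steel cup, outer diameter 44 mm, 45 mm tall, about 176 g, closed end up. Origin: centre of its toothed underside, z up; its yaw does not matter. Starts over a fixed peg (7 mm thick, 16 mm tall, inside the cup) of a perforated drip rack, four pegs in a row 84 mm apart; lift it straight up 20 mm before moving sideways. Rack rim 5 mm above the saw's underside.
- saw_largest: Loose hole saw, largest of four: bare steel cup, outer diameter 57 mm, 45 mm tall, about 217 g, closed end up. Origin: centre of its toothed underside, z up; its yaw does not matter. Starts over a fixed peg (7 mm thick, 16 mm tall, inside the cup) of a perforated drip rack, four pegs in a row 84 mm apart; lift it straight up 20 mm before moving sideways. Rack rim 5 mm above the saw's underside.
- holder_small: Fixed grey plastic block 82 x 82 x 16 mm for the small hole saw: round recess in its top, 29 mm wide, 10 mm deep, mouth bevelled 2 mm, dark floor. Origin: centre of its underside; recess floor 6 mm above it; z up, y along the row. The four holders stand in a row 84 mm apart, parallel to the drip rack within 0.1 rad, in any order.
- holder_medium: Fixed grey plastic block 82 x 82 x 16 mm for the medium hole saw: round recess in its top, 42 mm wide, 10 mm deep, mouth bevelled 2 mm, dark floor. Origin: centre of its underside; recess floor 6 mm above it; z up, y along the row. The four holders stand in a row 84 mm apart, parallel to the drip rack within 0.1 rad, in any order.
- holder_large: Fixed grey plastic block 82 x 82 x 16 mm for the large hole saw: round recess in its top, 54 mm wide, 10 mm deep, mouth bevelled 2 mm, dark floor. Origin: centre of its underside; recess floor 6 mm above it; z up, y along the row. The four holders stand in a row 84 mm apart, parallel to the drip rack within 0.1 rad, in any order.
- holder_largest: Fixed grey plastic block 82 x 82 x 16 mm for the largest hole saw: round recess in its top, 67 mm wide, 10 mm deep, mouth bevelled 2 mm, dark floor. Origin: centre of its underside; recess floor 6 mm above it; z up, y along the row. The four holders stand in a row 84 mm apart, parallel to the drip rack within 0.1 rad, in any order.
- oil_bottle: Bystander: white cutting-oil bottle with a black cap, 54 mm in diameter, 150 mm tall, standing upright beyond one end of the rows. Origin: centre of its underside.
- arbor: Bystander: hole-saw arbor lying flat beyond one end of the rows, about 140 mm long, 35 mm high at its collar, shank to its -x, pilot drill to its +x. Origin: underside of its collar, which lies in the middle.
Things that resemble listed ones, but are neither listed nor needed, are in the scene too. Leave any blue or pink look-alike of the saw_large alone.

How it is judged:
At the end, for the whole second after the job is handed in: Each of the four hole saws is in its own holder: its axis within 8 mm of the middle of the recess, its toothed rim down on the recess floor (less than 3 mm above it), upright teeth down within 0.1 rad, released and at rest (under 20 mm/s) (horizontal distance between saw_small and holder_small below 0.008 m and z of saw_small in the frame of holder_small below 0.009 m and angle between each of saw_small, saw_medium, saw_large, saw_largest's own z axis and vertical below 0.1 rad and linear speed of each of saw_small, saw_medium, saw_large, saw_largest below 0.02 m/s and horizontal distance between saw_medium and holder_medium below 0.008 m and z of saw_medium in the frame of holder_medium below 0.009 m and horizontal distance between saw_large and holder_large below 0.008 m and z of saw_large in the frame of holder_large below 0.009 m and horizontal distance between saw_largest and holder_largest below 0.008 m and z of saw_largest in the frame of holder_largest below 0.009 m); the robot touches nothing.
It fails at once if the oil bottle is moved more than 30 mm or knocked over (distance of oil_bottle from where it was at the start of the episode above 0.03 m or angle between oil_bottle's own z axis and vertical above 0.5 rad).
It fails at once if the arbor is moved more than 30 mm or knocked over (distance of arbor from where it was at the start of the episode above 0.03 m or angle between arbor's own z axis and vertical above 0.5 rad).
It also fails if it takes over 83 s, if anything falls off the work surface, if the arm or the gripper's body presses on something with over 40 N, if the wrist force passes 120 N, or if a joint passes its speed limit or range.

## Robot

A 6-joint arm with a two-finger parallel gripper is mounted at the origin on the work surface. World frame = base frame: x ahead of the robot, y to its left, z up, the work surface at z = 0. Lengths are in m, angles in rad, forces in N, time in s.
With the tool pointing down it reaches from about 0.35 to 0.975 m from the base axis. Payload 4.9 kg.
Tool frame: the origin (TCP) lies between the finger pads; the fingertips stand 25 mm ahead of it and the grasp point (between the pads) lies 6 mm ahead of it (manip.tcp_to_tips is the z of the fingertips in the tool frame, in m); z points along the fingers, y is the line along which they close (so a half turn about z gives the same grasp; the last joint's range is limited). The gripper opens to 85 mm and grips with 20 to 120 N. Pads are 22 mm wide; open, the fingers measure 114 mm over their backs; the gripper's body (76 mm by 85 mm) begins 54 mm behind the grasp point. The pads swing forward as they close: fully open they stand 13 mm farther back than shut.
Start: joints at [-1.392, 0.053, 1.613, -0, 1.476, -0.119], TCP at [0.183, -0.597, 0.256] pointing down, gripper open.
Joint ranges: [-3.01, 3.01], [-1.01, 2.22], [0.06, 2.58], [-1.02, 4.17], [0.09, 2.62], [-3.14, 3.14]. Speed limits (rad/s): [2.57, 2.57, 3.14, 3.14, 3.14, 3.14].

## Interface

Orientations are given as a unit quaternion [w, x, y, z].
In Python, from plant import manip gives the robot as it stands. The module is installed in compiled form; this text tells all that it offers.
- The arm moves only by the tool arm_command, never from a script. Its argument "moves" is a list of rows, each a list of 3 entries, a list of its own where there are three numbers: the opening, from -1 (shut) to 1 (fully open), then the shift along the tool's x, y, z in units of 0.15 m (1.0 is 0.15 m), then the turn about the tool's z in units of 2 pi rad (1.0 is 2 pi rad). A call has 1 to 20 rows; each row is the pose to reach, as a shift and turn from the pose commanded when the call began, along the tool's axes at that moment, turning the shorter way round; what a row does not reach only later rows make up. A row lasts 1/12 s, in which the tool goes at most 41.7 mm and 7.16 degrees, less where a joint would pass 70% of its speed; a pose out of reach is approached as far as the arm can. A call with a number of a shift or a turn outside -1 to 1 is refused whole. A call with a gripper value outside its range is refused whole. The fingers move at their own pace and stop on an object; the grip force is fixed at half the most. Time passes only in rows, so rows that repeat a pose let the fingers close. It gives the time, the measured TCP pose, the force, the opening and the grip force at its end, in the units of the state.
- manip.state(): the state, without advancing time (a new reading comes with each control period).
- manip.grab_frame(name): name is "scene" or "top"; returns a dict with "frame" (384x512x3 uint8, red, green, blue), "fx", "fy", "cx", "cy" (pixels), "R" (3x3) and "t" (3): a world point X has camera coordinates R X + t. Camera axes: x right, y down, z forward; pixel columns grow to the right and rows downward; lengths in m; the calibration is good to about 2 mm. A picture is of the moment at which its call begins. There is no depth.
- manip.job_done(): hands the job in; it is judged then, once.
Trained networks look in a picture, given as the dict that the camera call returned (one of the last four; its "shot" number tells which), for a name from the list of things; names that differ only in an ending like _2 or _b are one class to them, and where a whole thing is asked for, a point or a joint stands for the part that bears it (a point fixed in the world has none). Each returns a list of dicts, best first, with "confidence" (0 to 1); they miss things now and then, are a little off and sometimes report something else, mostly with a low value. They report only what shows in the picture. A call takes as long as a camera call. They do not tell look-alikes from the thing itself.
- manip.search_frame(picture, target): "extent" ([left, top, right, bottom] in pixels, round what is visible of it).
The state is a dict: "time": time; "joint_pos": joint angles; "joint_vel": joint speeds; "joint_efforts": joint torques, N m; "tool_pos": TCP position; "tool_rot": TCP orientation; "contact_force": force on the tool from outside, world axes, zero at the start; "ft_torque": the same for the moment, N m; "gripper_width": opening from 0.0 (shut) to 1.0 (fully open); "grasp_force": force on a finger pad.
Only numpy, scipy, OpenCV 4.12 (cv2) and the standard library are available. Lean on these libraries where they do the work, as an engineer would, in place of code of your own. Each camera call takes 0.05 s, during which the arm holds its last target. There are 200 camera calls.

## Working session

There is one attempt and no reset: what is moved stays moved. The work goes in short steps, Python scripts to look and compute and a tool call to move; the robot and the scene stay as the last step left them, time stands still between calls to the robot, and variables do not carry over. Pictures are saved under pics/ and viewed, at most 14 in all, crops included, and the job is handed in when it is done.

Besides the shell and the picture viewer there is one more tool, called after ">>>" by a JSON object that holds its "op" and its "data", one argument or row to a line. arm_command: Moves the arm, as the interface text tells. Shifts and turns lie within -1 to 1; 1 stands for 0.15 m of shift or 2 pi rad of turn. Its arguments: {"type":"object","properties":{"moves":{"type":"array"}},"required":["moves"]}

```bash
mkdir -p pics
cat > h.py <<'E'
import numpy as np, cv2
from plant import manip
def ray(p,u,v,z):
    R=np.array(p["R"]);t=np.array(p["t"]);C=-R.T@t
    d=R.T@np.array([(u-p["cx"])/p["fx"],(v-p["cy"])/p["fy"],1]);return C+d*(z-C[2])/d[2]
def proj(p,X):
    c=np.array(p["R"])@np.array(X)+np.array(p["t"]);return p["fx"]*c[0]/c[2]+p["cx"],p["fy"]*c[1]/c[2]+p["cy"]
def save(p,n,box=None,s=1):
    f=p["frame"][:,:,::-1]
    if box: f=f[box[1]:box[3],box[0]:box[2]]
    cv2.imwrite(n,cv2.resize(f,None,fx=s,fy=s,interpolation=cv2.INTER_CUBIC))
E
python3 - <<'E'
from h import *
import pickle
for n in("top","scene"):
    p=manip.grab_frame(n);save(p,f"pics/{n}0.png",s=1.5);pickle.dump(p,open(n+".pkl","wb"))
    R=np.array(p["R"]);print(n,p["fx"],-R.T@np.array(p["t"]),R[2])
    for k in"saw_small saw_medium saw_large saw_largest holder_small holder_medium holder_large holder_largest oil_bottle arbor".split():
        print(k,[(np.round(d["extent"]).tolist(),round(d["confidence"],2)) for d in manip.search_frame(p,k)][:4])
print(manip.state())
E
```

```text
top 465.7278341855916 [0.36860779 0.01721797 1.24444725] [ 0.195707    0.00809935 -0.98062897]
saw_small [([258.0, 181.0, 265.0, 189.0], 0.5)]
saw_medium [([320.0, 179.0, 332.0, 195.0], 0.7), ([255.0, 221.0, 288.0, 254.0], 0.24)]
saw_large [([403.0, 175.0, 424.0, 196.0], 0.65), ([348.0, 126.0, 364.0, 145.0], 0.63), ([348.0, 178.0, 367.0, 200.0], 0.52)]
saw_largest [([285.0, 172.0, 305.0, 198.0], 0.82), ([322.0, 180.0, 331.0, 195.0], 0.47)]
holder_small [([286.0, 222.0, 322.0, 261.0], 0.92), ([320.0, 180.0, 332.0, 196.0], 0.61)]
holder_medium [([223.0, 216.0, 258.0, 253.0], 0.93), ([318.0, 180.0, 331.0, 197.0], 0.43)]
holder_large [([319.0, 227.0, 355.0, 262.0], 0.87)]
holder_largest [([256.0, 220.0, 286.0, 253.0], 0.8), ([412.0, 207.0, 448.0, 231.0], 0.66)]
oil_bottle [([411.0, 205.0, 447.0, 230.0], 0.82)]
arbor [([135.0, 190.0, 154.0, 236.0], 0.71), ([346.0, 176.0, 369.0, 202.0], 0.45)]
scene 373.75879692198185 [ 1.19293032 -0.26298104  0.6750224 ] [-0.64541517  0.30941883 -0.69835467]
saw_small []
saw_medium [([176.0, 208.0, 195.0, 228.0], 0.83), ([204.0, 156.0, 242.0, 184.0], 0.68
[... 649 characters left out ...]
nt_pos': array([-1.39198641e+00,  5.26926370e-02,  1.61286292e+00, -2.93885142e-05,
        1.47598946e+00, -1.18984344e-01]), 'joint_vel': array([-0.00033132,  0.0005729 , -0.00202839, -0.00131203, -0.00228297,
        0.00062516]), 'joint_efforts': array([ 4.19425196e-04, -3.93693101e+01, -3.70467210e+01, -1.23522691e-04,
        5.24645311e-04,  1.71757546e-05]), 'tool_pos': array([ 0.1833849 , -0.59748853,  0.25633032]), 'tool_rot': array([ 2.42449080e-05,  9.88935081e-01,  1.48348932e-01, -1.39093990e-05]), 'contact_force': array([ 0.16891116,  0.61021267, -0.40994682]), 'ft_torque': array([ 0.02277112,  0.06651296, -0.02127706]), 'grasp_force': 0.0, 'gripper_width': 1.0017030445523805}
```

View pics/top0.png

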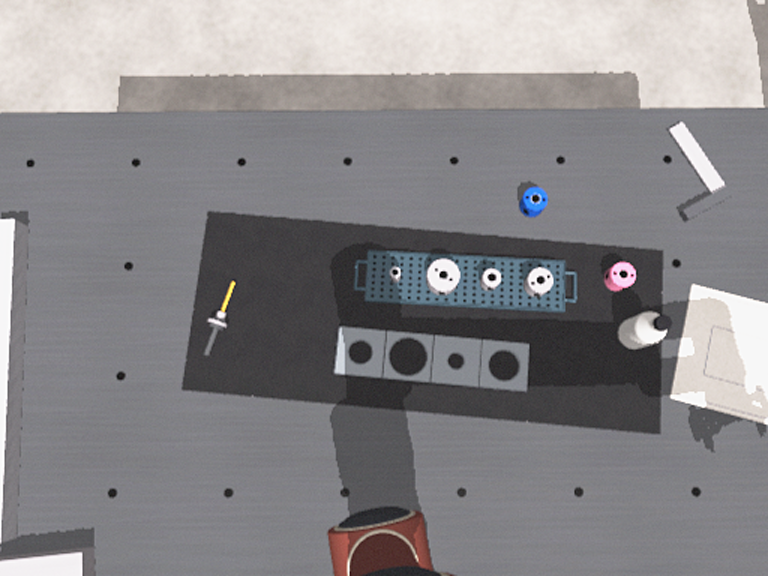

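View pics/scene0.png

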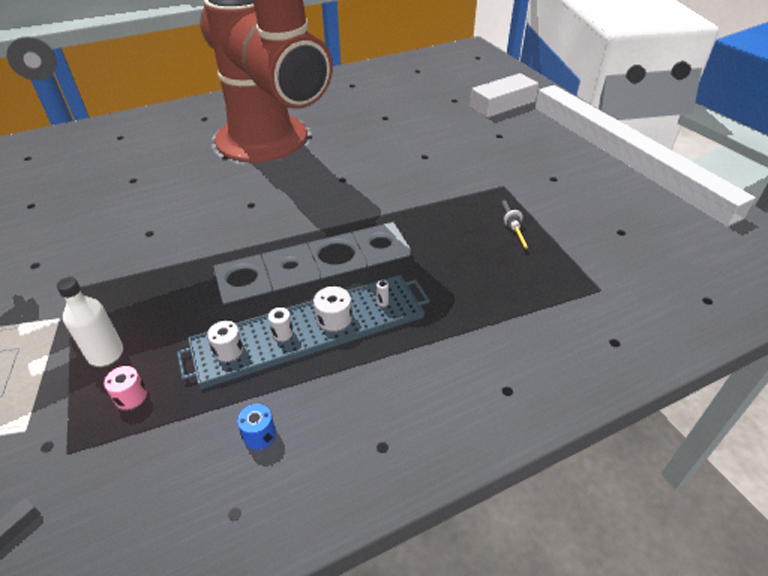

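Run:
```python
from h import *
import pickle
p=pickle.load(open("top.pkl","rb"));save(p,"pics/c0.png",(210,110,450,275),3.3)
```

```text
(no output)
```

View pics/c0.png

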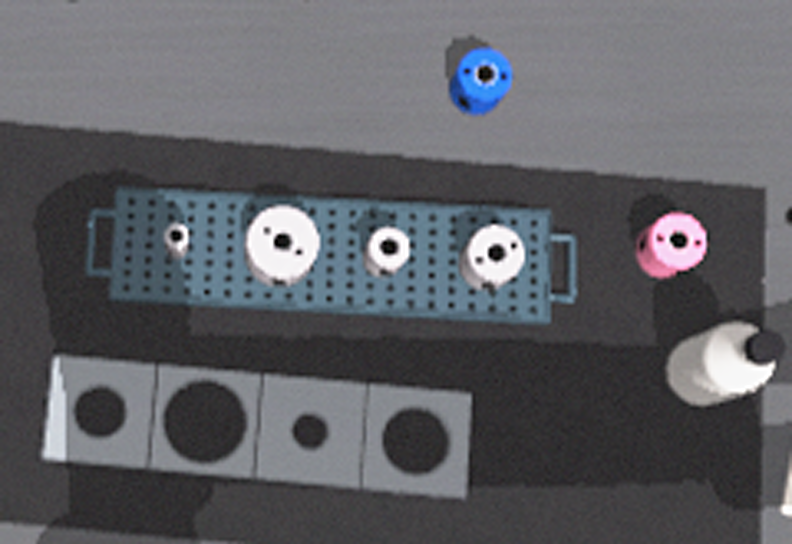

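The four white steel cups are the saws. In the top frame, left to right, they are small (263,182), largest (296,183), medium (328,185) and large (361,186). The blue (357,134) and pink (415,184) cups are look-alikes, and the crop confirms their colour. The holders, left to right, are medium (240,235), largest (272,238), small (304,241) and large (336,244). Next I'll refine these positions with the calibration.

Run:
```python
from h import *
import pickle
from scipy.optimize import least_squares
T=pickle.load(open("top.pkl","rb"));S=pickle.load(open("scene.pkl","rb"))
# dark blob centroids near seeds
def blob(p,u,v,r,thr):
    g=cv2.cvtColor(p["frame"],cv2.COLOR_RGB2GRAY).astype(float)
    y,x=np.mgrid[:384,:512];m=(np.hypot(x-u,y-v)<r);w=np.clip(thr-g,0,30)*m
    return (w*x).sum()/w.sum(),(w*y).sum()/w.sum()
hs=[blob(T,*c,r,85) for c,r in zip([(240.2,234.5),(272.2,237.6),(303.9,240.6),(335.8,243.6)],[12,15,8,13])]
print("holes",np.round(hs,1))
saws=[(263.3,181.5),(295.8,183.0),(327.9,184.5),(360.6,186.4)]
sc=[(255.3,189.5),(221.5,196.5),(187,208.5),(149.5,218)] # rough scene tops
sawt=[ (263.3,181.5),(295.8,183.0),(327.9,184.5),(360.6,186.4)]
sawt=[blob(T,*c,3.2,200) for c in sawt];print("tops",np.round(sawt,1))
k=np.array([1.5,.5,-.5,-1.5])*.084
def pts(q):return [(q[0]-s*np.sin(q[2]),q[1]+s*np.cos(q[2]),q[3]) for s in k]
def fit(t,s,z0,w):
    f=lambda q:np.concatenate([(np.array([proj(T,P) for P in pts(q)])-t).ravel(),
       ((np.array([proj(S,P) for P in pts(q)])-s)*w).ravel() if s is not None else [], [(q[3]-z0)*(2e5 if s is None else 1e-3)]])
    r=least_squares(f,[.5,-.05,0,z0],x_scale=[.1,.1,.1,.01]);print(np.round(r.x,4),"res",np.round(f(r.x),1));print(np.round(pts(r.x),4))
    return r.x
print("saw tops");q=fit(np.array(sawt),np.array(sc),.05,.5)
sch=[(253.5,161.3),(224,169),(193.3,177),(161.3,184.8)]
print("holders free z");fit(np.array(hs),np.array(sch),.016,.5)
print("holders z.011");fit(np.array(hs),None,.011,1)
print([np.round(ray(T,210+u/3.3,110+v/3.3,.016),4).tolist() for u,v in[(57,355),(472,393),(466,498),(42,460)]])
save(S,"pics/s1.png",(120,140,280,250),5)
```

```text
holes [[239.8 234.4]
 [271.5 237.4]
 [303.4 240.3]
 [335.4 243.2]]
tops [[262.6 181.2]
 [295.3 182.9]
 [327.7 184.5]
 [360.1 186.3]]
saw tops
[ 0.6155 -0.113  -0.0615  0.061 ] res [ 0.2 -0.2 -0.2 -0.1 -0.2  0.2 -0.1  0.1  0.1 -0.9  0.1  0.6 -0.4 -0.2
 -0.4  0.6  0. ]
[[ 0.6233  0.0127  0.061 ]
 [ 0.6181 -0.0711  0.061 ]
 [ 0.613  -0.1549  0.061 ]
 [ 0.6078 -0.2388  0.061 ]]
holders free z
[ 0.477  -0.0518 -0.0946  0.0167] res [ 0.1  0.1  0.1  0.   0.1  0.   0.1 -0.   0.2  0.2  0.2 -0.   0.2 -0.2
  0.2 -0.   0. ]
[[ 0.4889  0.0737  0.0167]
 [ 0.481  -0.01    0.0167]
 [ 0.4731 -0.0936  0.0167]
 [ 0.4651 -0.1772  0.0167]]
holders z.011
[ 0.4776 -0.0519 -0.0955  0.011 ] res [ 0.2  0.   0.1 -0.  -0.1  0.  -0.2 -0.   0. ]
[[ 0.4896  0.0735  0.011 ]
 [ 0.4816 -0.0101  0.011 ]
 [ 0.4736 -0.0937  0.011 ]
 [ 0.4656 -0.1773  0.011 ]]
[[0.5341, 0.1074, 0.016], [0.5021, -0.2249, 0.016], [0.4191, -0.2166, 0.016], [0.4501, 0.1185, 0.016]]
```

View pics/s1.png

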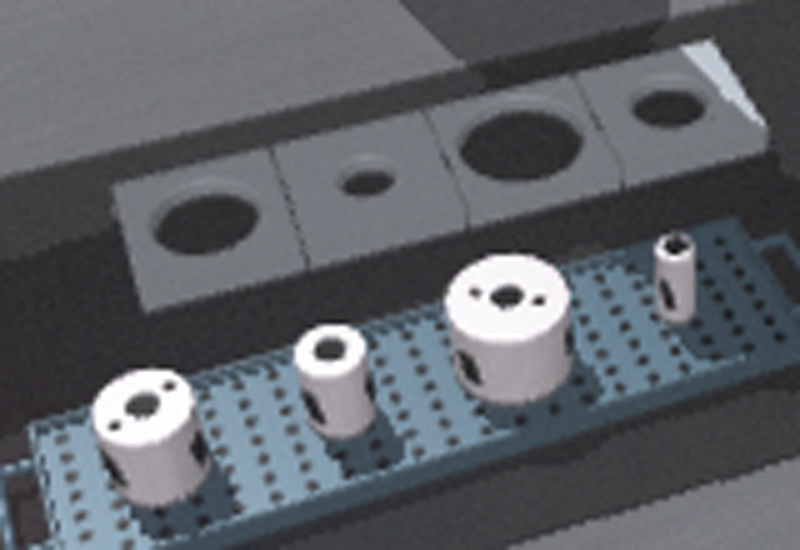

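The enlarged crop confirms the order of the white saws and the holders. I'll refit the saw tops with the scene pixels read from it: (255.4,188.6), (221.4,199.2), (186.2,209.8) and (148.8,220.8).

Run:
```python
from h import *
import pickle
from scipy.optimize import least_squares
T=pickle.load(open("top.pkl","rb"));S=pickle.load(open("scene.pkl","rb"))
t=np.array([[262.6,181.2],[295.3,182.9],[327.7,184.5],[360.1,186.3]])
s=(np.array([[677,243],[507,296],[331,349],[144,404]])+.5)/5-.5+[120,140]
k=np.array([1.5,.5,-.5,-1.5])*.084
pts=lambda q:[(q[0]-a*np.sin(q[2]),q[1]+a*np.cos(q[2]),q[3]) for a in k]
f=lambda q:np.concatenate([(np.array([proj(T,P) for P in pts(q)])-t).ravel(),(np.array([proj(S,P) for P in pts(q)])-s).ravel()])
r=least_squares(f,[.6,-.1,0,.05],x_scale=[.1,.1,.1,.01]).x
print(np.round(r,4),np.round(f(r),1));print(np.round(pts(r),4))
```

```text
[ 0.6159 -0.1141 -0.0568  0.0585] [ 0.5  0.1  0.1  0.   0.1  0.1  0.1 -0.1  0.   0.3  0.4 -0.2  0.2 -0.2
  0.1  0.1]
[[ 0.6231  0.0117  0.0585]
 [ 0.6183 -0.0722  0.0585]
 [ 0.6136 -0.156   0.0585]
 [ 0.6088 -0.2399  0.0585]]
```

>>> {"op": "arm_command", "data": {
  "moves": [
    [1,[1,-1,0],-0.2027],
    [1,[1,-1,0],-0.2027],
    [1,[1,-1,0],-0.2027],
    [1,[1,-1,0],-0.2027],
    [1,[1,-1,0],-0.2027],
    [1,[1,-1,0],-0.2027],
    [1,[1,-1,0],-0.2027],
    [1,[1,-1,0],-0.2027],
    [1,[1,-1,0],-0.2027],
    [1,[1,-1,0],-0.2027],
    [1,[1,-1,0],-0.2027],
    [1,[1,-1,0],-0.2027]
  ]
}}

```text
time: 2.1
tool_pos: [0.2828, -0.4101, 0.2564]
tool_rot: [0.0, 0.708, 0.707, -0.0]
contact_force: [0.5, 0.1, -0.3]
gripper_width: 0.996
grasp_force: 0.0
```

>>> {"op": "arm_command", "data": {
  "moves": [
    [1,[1,1,0],0],
    [1,[1,1,0],0],
    [1,[1,1,0],0],
    [1,[1,1,0],0],
    [1,[1,1,0],0],
    [1,[1,1,0],0]
  ]
}}

```text
time: 2.6
tool_pos: [0.436, -0.2557, 0.2565]
tool_rot: [0.0, 0.706, 0.709, 0.001]
contact_force: [-0.7, -0.5, -0.1]
gripper_width: 0.997
grasp_force: 0.0
```

>>> {"op": "arm_command", "data": {
  "moves": [
    [1,[0.135,1,0.5],0],
    [1,[0.135,1,0.5],0],
    [1,[0.135,1,0.5],0],
    [1,[0.135,1,0.5],0],
    [1,[0.135,1,0.5],0],
    [1,[0.135,1,0.5],0],
    [1,[0.135,1,0.5],0]
  ]
}}

```text
time: 3.18
tool_pos: [0.5824, -0.2398, 0.1812]
tool_rot: [-0.0, 0.707, 0.707, -0.0]
contact_force: [-0.5, 0.1, 0.6]
gripper_width: 0.997
grasp_force: 0.0
```

>>> {"op": "arm_command", "data": {
  "moves": [
    [1,[0,0.173,0.2],0],
    [1,[0,0.173,0.905],0],
    [1,[0,0.173,0.905],0],
    [1,[0,0.173,0.905],0],
    [1,[0,0.173,0.905],0],
    [1,[0,0.173,0.905],0],
    [-1,[0,0.173,0.905],0],
    [-1,[0,0.173,0.905],0],
    [-1,[0,0.173,0.905],0],
    [-1,[0,0.173,0.905],0],
    [-1,[0,0.173,0.905],0],
    [-1,[0,0.173,0.905],0],
    [-1,[0,0.173,0.905],0],
    [-1,[0,0.173,0.905],0]
  ]
}}

```text
time: 4.35
tool_pos: [0.6101, -0.2406, 0.0489]
tool_rot: [0.002, 0.707, 0.707, 0.0]
contact_force: [-2.3, -0.2, 6.4]
gripper_width: 0.5
grasp_force: 60.6
```

>>> {"op": "arm_command", "data": {
  "moves": [
    [-1,[0,0,-0.1],0],
    [-1,[0,0,-0.2],0],
    [-1,[0,0,-0.4],0],
    [-1,[0,0,-0.5],0],
    [-1,[0,0,-0.5],0],
    [-1,[0,0,-0.5],0]
  ]
}}

```text
time: 4.85
tool_pos: [0.6097, -0.2401, 0.1228]
tool_rot: [0.002, 0.707, 0.707, 0.001]
contact_force: [-0.4, 0.1, -2.9]
gripper_width: 0.494
grasp_force: 61.2
```

Run:
```python
from h import *
p=manip.grab_frame("scene");save(p,"pics/s2.png",(80,120,280,260),4)
print(manip.state()["tool_pos"])
```

```text
[ 0.60853064 -0.23957161  0.12065739]
```

View pics/s2.png

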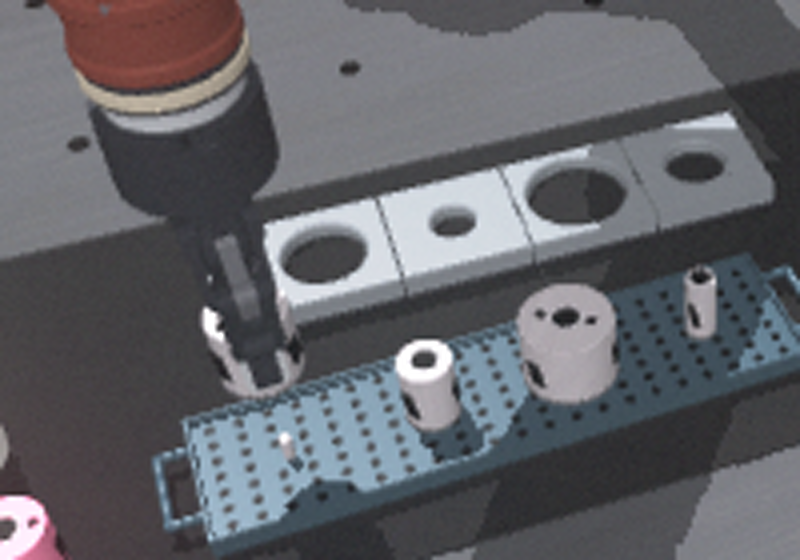

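>>> {"op": "arm_command", "data": {
  "moves": [
    [-1,[0.1,-0.24,0],0],
    [-1,[0.2,-0.48,0],0],
    [-1,[0.31,-0.72,0],0],
    [-1,[0.415,-0.955,0],0],
    [-1,[0.415,-0.955,0],0],
    [-1,[0.415,-0.955,0.2],0],
    [-1,[0.415,-0.955,0.4],0],
    [-1,[0.415,-0.955,0.4],0],
    [-1,[0.415,-0.955,0.4],0],
    [-1,[0.415,-0.955,0.4],0]
  ]
}}

```text
time: 5.73
tool_pos: [0.4654, -0.1774, 0.0607]
tool_rot: [-0.001, 0.707, 0.707, -0.0]
contact_force: [-0.1, -0.4, -1.3]
gripper_width: 0.497
grasp_force: 62.7
```

Run:
```python
from h import *
p=manip.grab_frame("scene");save(p,"pics/s3.png",(100,140,260,240),5)
print(manip.state()["tool_pos"])
```

```text
[ 0.46604872 -0.17782858  0.06162818]
```

View pics/s3.png

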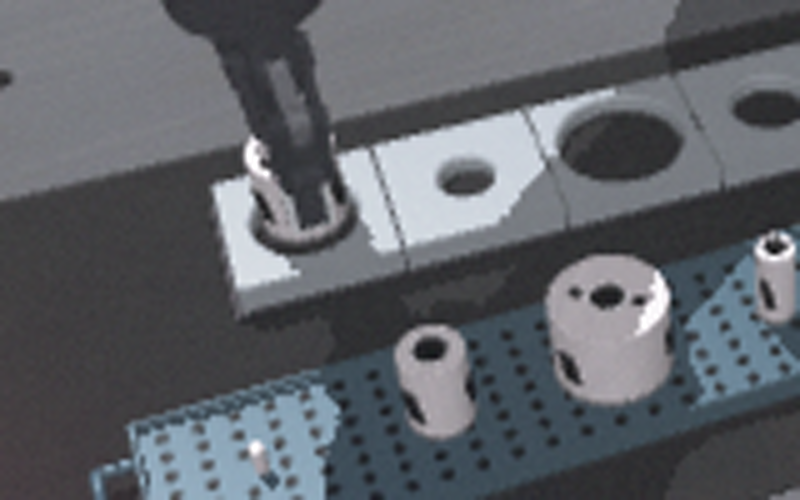

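The saw sits centred over its recess, so I'll lower it.

>>> {"op": "arm_command", "data": {
  "moves": [
    [-1,[0,0,0.05],0],
    [-1,[0,0,0.09],0],
    [-1,[0,0,0.11],0],
    [-1,[0,0,0.125],0],
    [-1,[0,0,0.125],0],
    [-1,[0,0,0.125],0]
  ]
}}

```text
time: 6.28
tool_pos: [0.4668, -0.1782, 0.0485]
tool_rot: [-0.001, 0.706, 0.708, -0.001]
contact_force: [-18.6, 9.7, 41.5]
gripper_width: 0.495
grasp_force: 67.1
```

Run:
```python
from h import *
p=manip.grab_frame("scene");q=manip.grab_frame("top")
a=cv2.resize(p["frame"][150:220,130:200,::-1],None,fx=5.6,fy=5.6,interpolation=3)
b=cv2.resize(q["frame"][205:275,300:370,::-1],None,fx=5.6,fy=5.6,interpolation=3)
cv2.imwrite("pics/s4.png",np.hstack([a,b]))
```

```text
(no output)
```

View pics/s4.png

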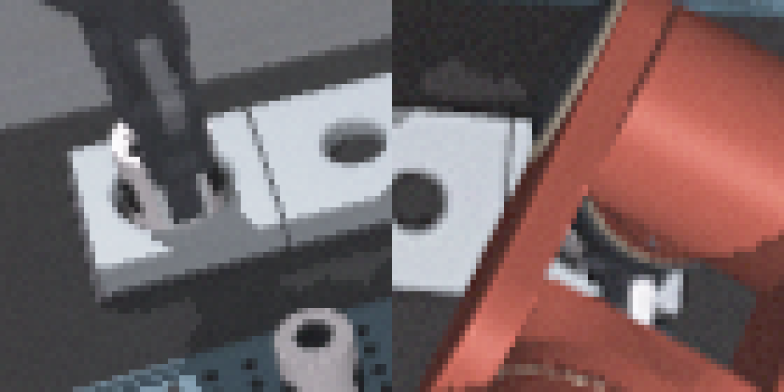

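The saw is catching the front (+x) bevel, which agrees with the sideways force. I'll back off, shift it and lower again.

>>> {"op": "arm_command", "data": {
  "moves": [
    [-1,[0,0,-0.065],0],
    [-1,[0.015,-0.03,-0.065],0],
    [-1,[0.015,-0.03,-0.065],0],
    [-1,[0.015,-0.03,-0.065],0],
    [-1,[0.015,-0.03,-0.03],0],
    [-1,[0.015,-0.03,-0.015],0],
    [-1,[0.015,-0.03,-0.0],0],
    [-1,[0.015,-0.03,0],0],
    [-1,[0.015,-0.03,0],0]
  ]
}}

```text
time: 7.13
tool_pos: [0.4615, -0.1755, 0.0484]
tool_rot: [-0.003, 0.707, 0.708, -0.001]
contact_force: [-23.5, 12.6, 52.3]
gripper_width: 0.497
grasp_force: 68.2
```

Run:
```python
from h import *
p=manip.grab_frame("scene");save(p,"pics/s5.png",(130,150,200,220),8)
print(manip.state()["tool_pos"])
a=np.linspace(0,6.28,73)
def low(c,off,h=0,r=.022,box=(80,120),s=4):
    P=np.array([proj(p,(c[0]+r*np.cos(t),c[1]+r*np.sin(t),c[2]-off+h)) for t in a])
    P=(P-box+.5)*s-.5;i=P[:,1].argmax();j=P[:,1].argmin();return P[:,0].min().round(),P[:,0].max().round(),P[j].round(),P[i].round()
for o in(.0324,.0354,.0424):
    print(o,"s2 bottom",low((.6085,-.2396,.1207),o),"top",low((.6085,-.2396,.1207),o,.045))
    print("   s3",low((.4660,-.1778,.0616),o,0,.022,(100,140),5),low((.4660,-.1778,.0616),o,.045,.022,(100,140),5))
print("mouth s3",low((.4655,-.1777,.016),0,0,.029,(100,140),5),"holders orig in s5",low((.4655,-.1777,.016),0,0,.029,(130,150),8))
```

```text
[ 0.46145119 -0.17546316  0.04840668]
0.0324 s2 bottom (np.float64(222.0), np.float64(306.0), array([272., 336.]), array([256., 397.])) top (np.float64(202.0), np.float64(290.0), array([254., 276.]), array([237., 338.]))
   s3 (np.float64(261.0), np.float64(349.0), array([312., 180.]), array([298., 239.])) (np.float64(242.0), np.float64(333.0), array([295., 113.]), array([280., 172.]))
0.0354 s2 bottom (np.float64(223.0), np.float64(308.0), array([273., 340.]), array([258., 401.])) top (np.float64(203.0), np.float64(291.0), array([255., 281.]), array([238., 342.]))
   s3 (np.float64(262.0), np.float64(350.0), array([313., 184.]), array([299., 244.])) (np.float64(244.0), np.float64(335.0), array([297., 118.]), array([281., 177.]))
0.0424 s2 bottom (np.float64(226.0), np.float64(310.0), array([276., 348.]), array([260., 410.])) top (np.float64(206.0), np.float64(293.0), array([258., 290.]), array([241., 352.]))
   s3 (np.float64(265.0), np.float64(352.0), array([315., 194.]), array([301., 254.])) (np.float64(246.0), np.float64(337.0), array([299., 128.]), array([284., 188.]))
mouth s3 (np.float64(252.0), np.float64(367.0), array([318., 189.]), array([300., 267.])) holders orig in s5 (np.float64(163.0), np.float64(347.0), array([270., 223.]), array([241., 348.]))
```

View pics/s5.png

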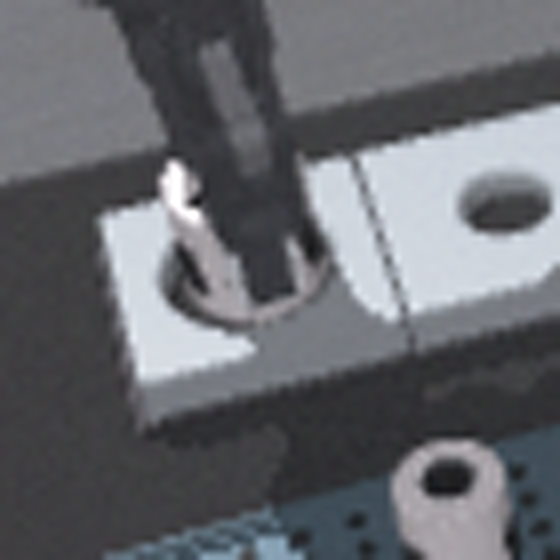

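Contact comes at the same height (0.0484) in both positions, and the saw's bottom is hidden behind the front lip. So it is already on the recess floor; the mat is about 7 mm thick. I'll recentre, release and rise.

>>> {"op": "arm_command", "data": {
  "moves": [
    [-1,[0,0,-0.058],0],
    [-1,[-0.013,0.025,-0.058],0],
    [-1,[-0.013,0.025,-0.058],0],
    [-1,[-0.013,0.025,-0.045],0],
    [-1,[-0.013,0.025,-0.045],0],
    [1,[-0.013,0.025,-0.045],0],
    [1,[-0.013,0.025,-0.045],0],
    [1,[-0.013,0.025,-0.045],0],
    [1,[-0.013,0.025,-0.045],0],
    [1,[-0.013,0.025,-0.045],0],
    [1,[-0.013,0.025,-0.3],0],
    [1,[-0.013,0.025,-0.6],0],
    [1,[-0.013,0.025,-0.6],0]
  ]
}}

```text
time: 8.27
tool_pos: [0.4685, -0.1793, 0.1395]
tool_rot: [0.006, 0.707, 0.707, 0.002]
contact_force: [1.2, -0.9, 2.6]
gripper_width: 1.0
grasp_force: 0.0
```

>>> {"op": "arm_command", "data": {
  "moves": [
    [1,[0.14,0.986,0],0],
    [1,[0.14,0.986,0],0],
    [1,[0.14,0.986,0],0],
    [1,[0.14,0.986,0],0],
    [1,[0.14,0.986,0],0],
    [1,[0.14,0.986,0],0],
    [1,[0.14,0.986,0],0]
  ]
}}

```text
time: 8.85
tool_pos: [0.6118, -0.156, 0.1311]
tool_rot: [-0.001, 0.707, 0.707, -0.0]
contact_force: [-1.0, 0.7, -0.5]
gripper_width: 0.999
grasp_force: 0.0
```

Run:
```python
from h import *
p=manip.grab_frame("scene");q=manip.grab_frame("top")
a=cv2.resize(p["frame"][140:240,120:220,::-1],None,fx=4,fy=4,interpolation=3)
b=cv2.resize(q["frame"][170:270,290:390,::-1],None,fx=4,fy=4,interpolation=3)
cv2.imwrite("pics/s6.png",np.hstack([a,b]))
print(manip.state()["tool_pos"],manip.state()["gripper_width"])
```

```text
[ 0.61139455 -0.15618823  0.13142807] 0.9986604951688929
```

View pics/s6.png

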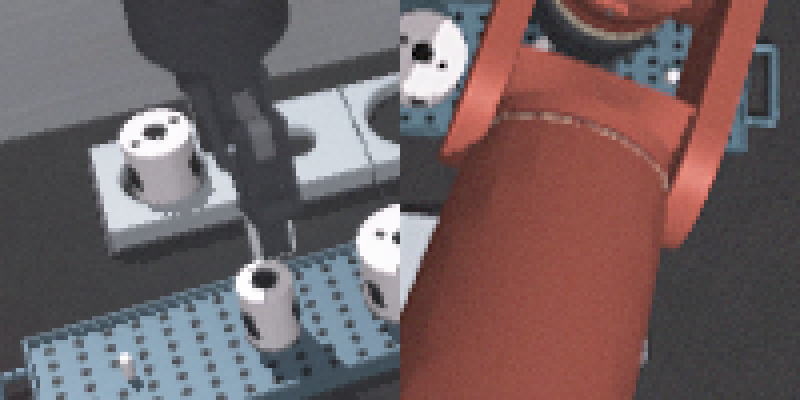

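Large is seated in its holder. Next is medium.

>>> {"op": "arm_command", "data": {
  "moves": [
    [1,[0,0.006,0.25],0],
    [1,[0,0.006,0.4],0],
    [1,[0,0.006,0.545],0],
    [1,[0,0.006,0.545],0],
    [1,[0,0.006,0.545],0],
    [-1,[0,0.006,0.545],0],
    [-1,[0,0.006,0.545],0],
    [-1,[0,0.006,0.545],0],
    [-1,[0,0.006,0.545],0],
    [-1,[0,0.006,0.545],0],
    [-1,[0,0.006,0.545],0],
    [-1,[0,0.006,0.545],0],
    [-1,[0,0.006,0.545],0],
    [-1,[0,0.006,0.545],0]
  ]
}}

```text
time: 10.12
tool_pos: [0.6142, -0.1564, 0.0518]
tool_rot: [0.001, 0.707, 0.707, 0.0]
contact_force: [-1.9, 0.7, 6.4]
gripper_width: 0.358
grasp_force: 59.5
```

>>> {"op": "arm_command", "data": {
  "moves": [
    [-1,[0,0,-0.1],0],
    [-1,[0,0,-0.3],0],
    [-1,[0,0,-0.545],0],
    [-1,[0,0,-0.545],0],
    [-1,[0.2,-0.17,-0.545],0],
    [-1,[0.4,-0.34,-0.545],0],
    [-1,[0.6,-0.5,-0.545],0],
    [-1,[0.8,-0.67,-0.545],0],
    [-1,[1,-0.832,-0.545],0],
    [-1,[1,-0.832,-0.545],0],
    [-1,[1,-0.832,-0.545],0]
  ]
}}

```text
time: 11.03
tool_pos: [0.4872, -0.0048, 0.1317]
tool_rot: [0.0, 0.706, 0.708, 0.0]
contact_force: [0.9, 0.4, -1.7]
gripper_width: 0.364
grasp_force: 60.0
```

>>> {"op": "arm_command", "data": {
  "moves": [
    [-1,[0.2,0,0],0],
    [-1,[0.4,0,0],0],
    [-1,[0.533,0,0],0],
    [-1,[0.533,0,0.1],0],
    [-1,[0.533,0,0.3],0],
    [-1,[0.533,0,0.44],0],
    [-1,[0.533,0,0.44],0],
    [-1,[0.533,0,0.44],0],
    [-1,[0.533,0,0.44],0]
  ]
}}

```text
time: 11.78
tool_pos: [0.49, 0.0733, 0.0673]
tool_rot: [0.001, 0.707, 0.707, 0.001]
contact_force: [0.1, -0.7, -0.8]
gripper_width: 0.363
grasp_force: 60.0
```

Run:
```python
from h import *
p=manip.grab_frame("scene");q=manip.grab_frame("top")
a=cv2.resize(p["frame"][130:230,180:280,::-1],None,fx=4,fy=4,interpolation=3)
b=cv2.resize(q["frame"][190:290,260:360,::-1],None,fx=4,fy=4,interpolation=3)
cv2.imwrite("pics/s7.png",np.hstack([a,b]))
print(manip.state()["tool_pos"])
```

```text
[0.49033046 0.07348402 0.06799576]
```

View pics/s7.png

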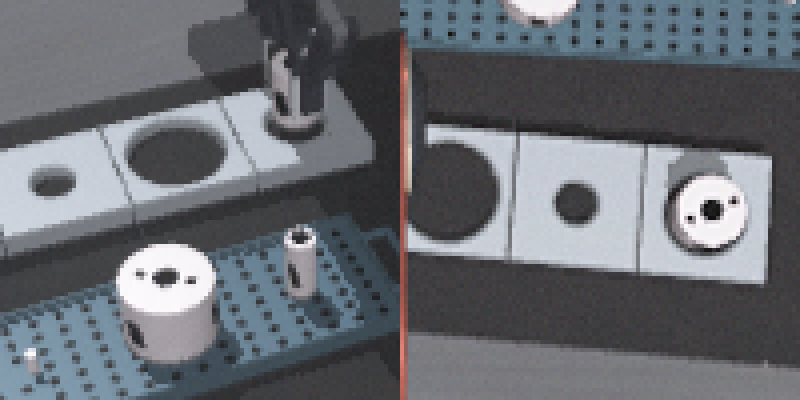

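Medium is over its recess, which shows as the dark ring around its base. In the top view, large sits centred in its holder at about (338,242).

>>> {"op": "arm_command", "data": {
  "moves": [
    [-1,[0,-0.008,0.05],0],
    [-1,[0,-0.008,0.09],0],
    [-1,[0,-0.008,0.11],0],
    [-1,[0,-0.008,0.11],0],
    [-1,[0,-0.008,0.11],0]
  ]
}}

```text
time: 12.3
tool_pos: [0.488, 0.0737, 0.0517]
tool_rot: [0.0, 0.707, 0.707, -0.0]
contact_force: [-7.4, -0.5, 14.7]
gripper_width: 0.359
grasp_force: 61.7
```

Run:
```python
from h import *
import pickle
T=pickle.load(open("top.pkl","rb"))
print(ray(T,260+(311.5)/4-.4,190+209.5/4-.4,.059), manip.state()["contact_force"],manip.state()["tool_pos"])
```

```text
[ 0.46488718 -0.17567511  0.059     ] [-7.43588116 -0.4786597  14.67963965] [0.48798294 0.0737498  0.05167567]
```

>>> {"op": "arm_command", "data": {
  "moves": [
    [-1,[0,0,-0.012],0],
    [1,[0,0,-0.012],0],
    [1,[0,0,-0.012],0],
    [1,[0,0,-0.012],0],
    [1,[0,0,-0.012],0],
    [1,[0,0,-0.012],0],
    [1,[0,0,-0.012],0],
    [1,[0,0,-0.3],0],
    [1,[0,0,-0.55],0],
    [1,[0,0,-0.55],0],
    [1,[-0.2,0.45,-0.55],0],
    [1,[-0.412,0.903,-0.55],0],
    [1,[-0.412,0.903,-0.55],0],
    [1,[-0.412,0.903,-0.55],0],
    [1,[-0.412,0.903,-0.55],0],
    [1,[-0.412,0.903,-0.55],0]
  ]
}}

```text
time: 13.63
tool_pos: [0.6235, 0.0114, 0.1313]
tool_rot: [-0.0, 0.707, 0.707, -0.0]
contact_force: [-0.5, -1.1, 0.3]
gripper_width: 1.002
grasp_force: 0.0
```

Run:
```python
from h import *
p=manip.grab_frame("scene");q=manip.grab_frame("top")
a=cv2.resize(p["frame"][130:230,180:280,::-1],None,fx=4,fy=4,interpolation=3)
b=cv2.resize(q["frame"][160:260,220:320,::-1],None,fx=4,fy=4,interpolation=3)
cv2.imwrite("pics/s8.png",np.hstack([a,b]))
print(manip.state()["tool_pos"])
```

```text
[0.62194109 0.01242065 0.13114546]
```

View pics/s8.png

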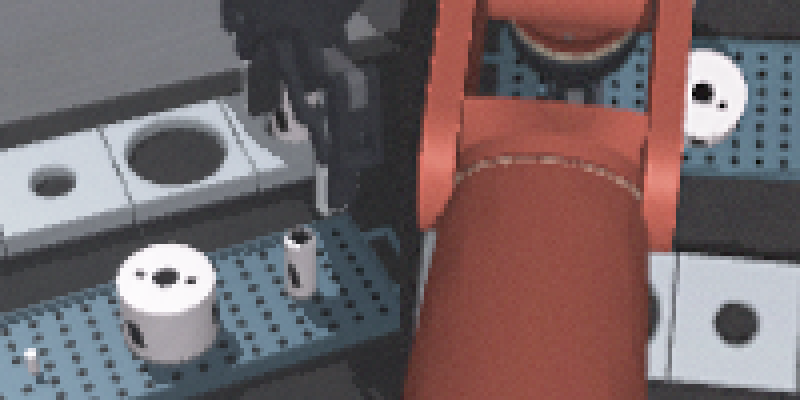

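>>> {"op": "arm_command", "data": {
  "moves": [
    [1,[0,0,0.25],0],
    [1,[0,0,0.4],0],
    [1,[0,0,0.525],0],
    [1,[0,0,0.525],0],
    [1,[0,0,0.525],0],
    [-1,[0,0,0.525],0],
    [-1,[0,0,0.525],0],
    [-1,[0,0,0.525],0],
    [-1,[0,0,0.525],0],
    [-1,[0,0,0.525],0],
    [-1,[0,0,0.525],0],
    [-1,[0,0,0.525],0],
    [-1,[0,0,0.525],0],
    [-1,[0,0,0.525],0],
    [-1,[0,0,0.525],0]
  ]
}}

```text
time: 14.98
tool_pos: [0.6232, 0.012, 0.054]
tool_rot: [0.0, 0.707, 0.707, 0.0]
contact_force: [-1.0, -0.5, 4.6]
gripper_width: 0.202
grasp_force: 58.6
```

>>> {"op": "arm_command", "data": {
  "moves": [
    [-1,[0,0,-0.1],0],
    [-1,[0,0,-0.3],0],
    [-1,[0,0,-0.52],0],
    [-1,[0,0,-0.52],0],
    [-1,[-0.14,-0.2,-0.52],0],
    [-1,[-0.28,-0.4,-0.52],0],
    [-1,[-0.42,-0.6,-0.52],0],
    [-1,[-0.56,-0.8,-0.52],0],
    [-1,[-0.703,-1,-0.52],0],
    [-1,[-0.703,-1,-0.52],0],
    [-1,[-0.703,-1,-0.3],0],
    [-1,[-0.703,-1,-0.11],0],
    [-1,[-0.703,-1,-0.11],0],
    [-1,[-0.703,-1,-0.11],0],
    [-1,[-0.703,-1,-0.11],0]
  ]
}}

```text
time: 16.23
tool_pos: [0.4735, -0.0935, 0.0704]
tool_rot: [0.0, 0.707, 0.707, 0.0]
contact_force: [0.3, -0.7, -0.4]
gripper_width: 0.198
grasp_force: 59.6
```

Run:
```python
from h import *
p=manip.grab_frame("scene");q=manip.grab_frame("top")
a=cv2.resize(p["frame"][140:220,150:270,::-1],None,fx=4,fy=4,interpolation=3)
b=cv2.resize(q["frame"][180:260,220:300,::-1],None,fx=4,fy=4,interpolation=3)
cv2.imwrite("pics/s9.png",np.hstack([a,b]))
print(manip.state()["tool_pos"])
```

```text
[ 0.47436999 -0.09381505  0.0715642 ]
```

View pics/s9.png

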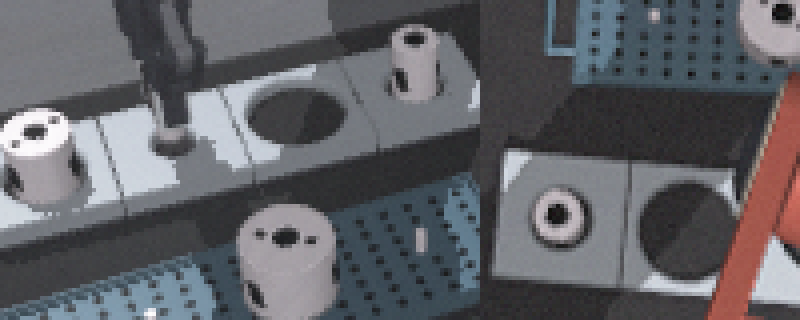

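Medium is seated and centred, and small is over its recess. Lowering small.

>>> {"op": "arm_command", "data": {
  "moves": [
    [-1,[0,0,0.05],0],
    [-1,[0,0,0.09],0],
    [-1,[0,0,0.112],0],
    [-1,[0,0,0.112],0],
    [-1,[0,0,0.112],0],
    [-1,[0,0,0.112],0]
  ]
}}

```text
time: 16.83
tool_pos: [0.4732, -0.0935, 0.0539]
tool_rot: [-0.0, 0.707, 0.707, -0.0]
contact_force: [-3.3, 1.3, 8.3]
gripper_width: 0.198
grasp_force: 60.5
```

>>> {"op": "arm_command", "data": {
  "moves": [
    [-1,[0,0,-0.007],0],
    [1,[0,0,-0.007],0],
    [1,[0,0,-0.007],0],
    [1,[0,0,-0.007],0],
    [1,[0,0,-0.007],0],
    [1,[0,0,-0.007],0],
    [1,[0,0,-0.007],0],
    [1,[0,0,-0.007],0],
    [1,[0,0,-0.3],0],
    [1,[0,0,-0.52],0],
    [1,[0,0,-0.52],0],
    [1,[0.144,0.968,-0.52],0],
    [1,[0.144,0.968,-0.52],0],
    [1,[0.144,0.968,-0.52],0],
    [1,[0.144,0.968,-0.52],0],
    [1,[0.144,0.968,-0.52],0],
    [1,[0.144,0.968,-0.52],0],
    [1,[0.144,0.968,-0.52],0]
  ]
}}

```text
time: 18.33
tool_pos: [0.6172, -0.0717, 0.1301]
tool_rot: [-0.001, 0.707, 0.707, -0.0]
contact_force: [-0.9, 0.3, 0.5]
gripper_width: 0.996
grasp_force: 0.0
```

>>> {"op": "arm_command", "data": {
  "moves": [
    [1,[0,0,0.25],0],
    [1,[0,0,0.4],0],
    [1,[0,0,0.565],0],
    [1,[0,0,0.565],0],
    [1,[0,0,0.565],0],
    [-1,[0,0,0.565],0],
    [-1,[0,0,0.565],0],
    [-1,[0,0,0.565],0],
    [-1,[0,0,0.565],0],
    [-1,[0,0,0.565],0],
    [-1,[0,0,0.565],0],
    [-1,[0,0,0.565],0],
    [-1,[0,0,0.565],0],
    [-1,[0,0,0.565],0]
  ]
}}

```text
time: 19.5
tool_pos: [0.6198, -0.0723, 0.0492]
tool_rot: [0.002, 0.707, 0.707, 0.001]
contact_force: [-1.4, 0.2, 6.5]
gripper_width: 0.657
grasp_force: 64.5
```

>>> {"op": "arm_command", "data": {
  "moves": [
    [-1,[0,0,-0.1],0],
    [-1,[0,0,-0.3],0],
    [-1,[0,0,-0.567],0],
    [-1,[0,0,-0.567],0],
    [-1,[0.08,-0.18,-0.567],0],
    [-1,[0.16,-0.36,-0.567],0],
    [-1,[0.25,-0.55,-0.567],0],
    [-1,[0.33,-0.73,-0.567],0],
    [-1,[0.413,-0.917,-0.567],0],
    [-1,[0.413,-0.917,-0.567],0],
    [-1,[0.413,-0.917,-0.35],0],
    [-1,[0.413,-0.917,-0.134],0],
    [-1,[0.413,-0.917,-0.134],0],
    [-1,[0.413,-0.917,-0.134],0],
    [-1,[0.413,-0.917,-0.134],0]
  ]
}}

```text
time: 20.75
tool_pos: [0.4816, -0.0101, 0.0677]
tool_rot: [0.001, 0.707, 0.707, 0.001]
contact_force: [0.5, -0.3, -1.2]
gripper_width: 0.655
grasp_force: 64.9
```

>>> {"op": "arm_command", "data": {
  "moves": [
    [-1,[0,0,0.05],0],
    [-1,[0,0,0.09],0],
    [-1,[0,0,0.12],0],
    [-1,[0,0,0.125],0],
    [-1,[0,0,0.125],0],
    [-1,[0,0,0.125],0]
  ]
}}

```text
time: 21.25
tool_pos: [0.4813, -0.0101, 0.0492]
tool_rot: [0.0, 0.707, 0.707, 0.0]
contact_force: [-4.5, 0.1, 8.6]
gripper_width: 0.654
grasp_force: 66.0
```

On the floor. I'll release, rise and move aside toward +x and high.

>>> {"op": "arm_command", "data": {
  "moves": [
    [-1,[0,0,-0.007],0],
    [1,[0,0,-0.007],0],
    [1,[0,0,-0.007],0],
    [1,[0,0,-0.007],0],
    [1,[0,0,-0.007],0],
    [1,[0,0,-0.007],0],
    [1,[0,0,-0.007],0],
    [1,[0,0,-0.3],0],
    [1,[0,0,-0.9],0],
    [1,[0,0,-1],0],
    [1,[0,0,-1],0],
    [1,[0,0,-1],0]
  ]
}}

```text
time: 22.25
tool_pos: [0.4841, -0.0105, 0.2051]
tool_rot: [0.005, 0.707, 0.707, 0.004]
contact_force: [1.7, -0.2, 0.9]
gripper_width: 1.001
grasp_force: 0.0
```

>>> {"op": "arm_command", "data": {
  "moves": [
    [1,[1,0,0],0],
    [1,[1,0,0],0],
    [1,[1,0,0],0],
    [1,[1,0,0],0],
    [1,[1,0,0],0]
  ]
}}

```text
time: 22.67
tool_pos: [0.4794, 0.1439, 0.1964]
tool_rot: [-0.001, 0.705, 0.709, 0.0]
contact_force: [-0.2, -0.3, -0.5]
gripper_width: 0.997
grasp_force: 0.0
```

>>> {"op": "arm_command", "data": {
  "moves": [
    [1,[1,-0.5,0],0],
    [1,[1,-0.5,0],0],
    [1,[1,-0.5,0],0],
    [1,[1,-0.5,0],0],
    [1,[1,-0.5,0],0],
    [1,[1,-0.5,0],0]
  ]
}}

```text
time: 23.17
tool_pos: [0.4039, 0.2911, 0.1964]
tool_rot: [-0.0, 0.705, 0.709, -0.001]
contact_force: [-0.1, -0.4, -0.4]
gripper_width: 0.997
grasp_force: 0.0
```

Run:
```python
from h import *
p=manip.grab_frame("scene");q=manip.grab_frame("top")
a=cv2.resize(p["frame"][140:230,130:270,::-1],None,fx=5.5,fy=5.5,interpolation=3)[:290]
a=cv2.resize(p["frame"][145:215,130:270,::-1],None,fx=4.2,fy=4.2,interpolation=3)
b=cv2.resize(q["frame"][205:275,215:355,::-1],None,fx=4.2,fy=4.2,interpolation=3)
cv2.imwrite("pics/s10.png",np.vstack([a,b]))
s=manip.state();print(s["tool_pos"],s["contact_force"],s["gripper_width"])
for n,c in dict(med=(.4888,.0734),lgst=(.4808,-.0102),sm=(.4728,-.0938),lg=(.465,-.1775)).items():
    print(n,(np.array(proj(q,c+(.058,)))-[215,205]+.5)*4.2)
```

```text
[0.4052088  0.28941553 0.19668579] [-0.32957211 -0.6769544   0.56276655] 0.999548294956358
med [103.92894755 119.59726384]
lgst [241.79447292 132.2384462 ]
sm [380.18275544 144.92756127]
lg [519.25037358 157.33180796]
```

View pics/s10.png

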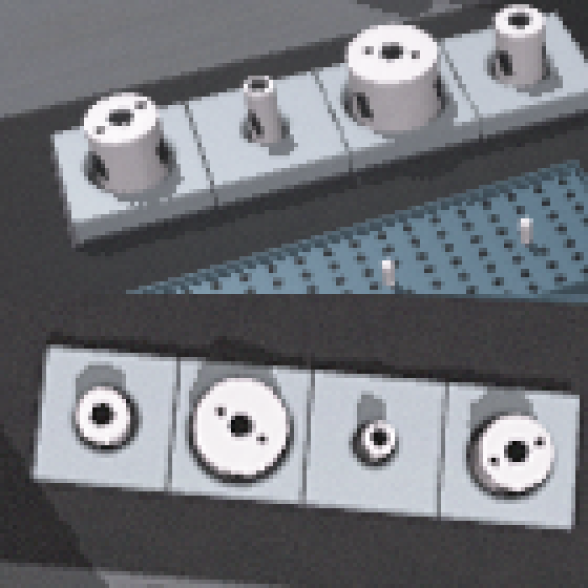

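All four saws stand upright in their recesses, within about 2 mm of centre. Top-view hole centres in the crop are (101,413), (240,426), (379,438) and (516,452). Handing in.

```bash
python3 -c "
from plant import manip
print(manip.job_done())"
```

```text
the job is handed in; nothing more can be done
None
```

I moved all four saws into their matching holders and handed the job in at about 23 s. The last picture shows each one upright in its recess, within about 2 mm of centre; the judge returned no verdict.

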